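# Load a test cartridge and swing its tray into the latch

## Robot

A 6-joint arm with a two-finger parallel gripper is mounted at the origin on a cart in front of the work surface, level with it; the furniture and walls round the work are solid. World frame = base frame: x ahead of the robot, y to its left, z up, the work surface at z = 0. Lengths are in m, angles in rad, forces in N, time in s.
With the tool pointing down it reaches from about 0.35 to 0.975 m from the base axis. Payload 7.1 kg.
Tool frame: the origin (TCP) lies midway between the tips of the shut fingers; the grasp point (between the pads) lies 19 mm behind it; z points along the fingers, x is the direction in which the jaws open and shut, and the axes are right-handed (so a half turn about z gives the same grasp; the last joint's range is limited). The gripper opens to 88 mm and grips with 3 to 60 N. Pads are 20 mm wide; open, the fingers measure 115 mm over their backs; the gripper's body (75 mm by 178 mm) begins 61 mm behind the grasp point.
Start: joints at [-1.33, 0.423, 1.63, -0, 1.089, -0.019], TCP at [0.161, -0.604, 0.223] pointing down, gripper open.
Joint ranges: [-3, 3], [-0.9, 2.11], [0.09, 2.58], [-1.31, 4.45], [0.11, 2.69], [-2.54, 2.54]. Speed limits (rad/s): [2.39, 2.39, 3.01, 3.14, 3.14, 3.14].

## Interface

Orientations are given as a unit quaternion [w, x, y, z].
In Python, from station import move_pose, movel, movej, command_gripper, wait, inverse_kinematics, read_camera, camera_info, MotionError, job_done, get_time, get_joint_pos, get_qvel, get_effort, get_tcp_pos, get_ee_rot, get_ft_force, get_ft_torque, get_grip_width gives the robot as it stands. Calls block until the motion is done:
- move_pose(position, orientation): joint-space move of the TCP to a pose.
- movel(position, frame=None, v=0.15, until_force=None): straight line of the TCP; frame=None keeps the orientation; v is the mean speed in m/s. With until_force (N) it stops when the force on the tool has changed by that much, and returns True; else False.
- movej(angles): joint-space move.
- command_gripper(opening): opening from 0.0 (shut) to 1.0 (fully open); the grip force is fixed at half the most; returns when the fingers have stopped.
- wait(seconds).
- inverse_kinematics(position, orientation): joint angles nearest the present ones, or None.
- read_camera(name): name is "side" or "top" or "wrist"; returns the picture (420x560x3 uint8, red, green, blue); there is no depth.
- camera_info(name): a dict with "intrinsics" (3x3 intrinsics, pixels), "T" (4x4, takes a point from camera to world coordinates); the wrist camera has in their place "tool_from_camera" (4x4, takes a point from camera to tool coordinates, whose origin is the TCP and whose axes are the tool frame's). Camera axes: x right, y up, looking along -z (the intrinsics and any distortion apply to the point x, -y, -z); pixel columns grow to the right and rows downward; lengths in m; the calibration is good to about 2 mm. A picture is of the moment at which its call begins: read the wrist's pose just before it. camera_info takes no time and is no camera call.
A pose or a line that the arm cannot do raises MotionError and nothing moves.
- job_done(): hands the job in, once; it reports no verdict.
Readings, each from a call of its own:
- get_time(): time.
- get_joint_pos(): joint angles.
- get_qvel(): joint speeds.
- get_effort(): joint torques, N m.
- get_tcp_pos(): TCP position.
- get_ee_rot(): TCP orientation.
- get_ft_force(): force on the tool from outside, world axes, zero at the start.
- get_ft_torque(): the same for the moment, N m.
- get_grip_width(): opening from 0.0 (shut) to 1.0 (fully open).
Only numpy, scipy, OpenCV 4.12 (cv2) and the standard library are available. Lean on these libraries where they do the work, as an engineer would, in place of code of your own. Each camera call takes 0.05 s, during which the arm holds its last target.

## Task

Take the white test cartridge out of its grey caddy by its two ends, put it down flat on the worktop clear of the caddy and take it again by its long sides, then, with its dark window end away from the pivot pin, lower it right down into the pocket of the open blue swing tray before you let go of it. Then push the yellow lug near the tray's far corner gently so that the tray pivots about its pin up to the stop and the orange sprung gate of the hook snaps shut behind the tray's steel post, the cartridge still lying in its pocket. Leave the petri dish, marker, microtube and timer where they are.

Things in the scene. Friction and masses are not known exactly. Their poses are not given: they have to be found in the camera images.
- station: Fixed grey docking base plate 205 x 191 x 8 mm. Origin on the axis of its vertical steel pivot pin, at worktop height; z up; x is the tray's heading when closed. Plate covers x -30..175, y -125..66 mm. Pin cap 24 mm wide, top at 25.5 mm: the tray cannot be lifted off. White stop housing x 72..124, y 34..61, 46 mm high, rubber face at y 34 that the closed tray's +y side meets.
- tray: Blue swing tray captive on the pin (1 mm play), underside 8 mm above the worktop, sliding on the plate. Origin: hole axis, underside; x along the tray away from the pin, z up. Plate x -22..124, y -34..34, 10 mm thick, tab to x 148. 0.3 kg. Starts 0.55 to 0.85 rad open (clockwise from above, negative in the station's frame); turn it anticlockwise to 0 to close.
- pocket (a point): Centre of the pocket floor: tray x 62, y 0, 20 mm above the tray's underside; a rib 52 x 24 mm, 10 mm above the tray plate, so fingers may reach below it. Pocket 66 (tray x) by 38 mm (y). End walls and four 8 mm corner guides, 4 mm thick, tops 38 mm above the underside, leaning out above 32 mm; long sides open over 50 mm mid-length for fingers, no room for fingers at the ends.
- lug (a point): Centre of the outer (tray -y) face of the yellow push lug: tray x 106, y -34, z 24 mm; face 28 mm long, from 9 to 37 mm above the tray's underside; lug 6 mm thick. Push it to tray +y: 1 to 3 N swing the tray, up to about 8 N more open the gate, then less, then a hard stop. Stop pushing at about 12 to 20 N; over 60 N is ramming.
- latch_post (a point): Steel latch post, 8 mm diameter with a 12 mm head, on the tray's tab: tray x 142, y 0; the point is 22 mm above the tray's underside, the top 39 mm.
- latch_seat (a point): Where the latch post lies when the tray is on the stop: station x 142, y 0, z 30 mm, inside an aluminium hook open to -y (station x 131..168, y -30..17, top 37 mm; gate hinge pillar 8 mm thick, 40 mm high, at x 155, y -24.5). Caught by the gate, the post can go back at most about 7 mm; not caught, with the gate shut, it stays 20 mm or more away.
- gate (a joint): Hinge of the orange sprung gate in the hook (20 mm bar, vertical axis): 0 = shut (spring-loaded), grows to at most 0.95 rad as the post pushes it inward; it springs back to 0 by itself once the post has passed it, in about the last 2 mm before the stop.
- caddy: Fixed grey caddy 84 x 60 mm, x along the cartridge's length, origin at its centre at worktop height. Pedestal 44 x 38 mm, 12 mm high, between two walls along the cartridge's long sides (56 mm long, 6 thick, 32 high, 38 apart), so only the cartridge's ends, which overhang the pedestal by 9 mm, can be taken. Base 4 mm high under the overhang.
- cartridge: White test cartridge, origin at the centre of its underside, same axes as cartridge_mid. On the way to the tray it must pass over or in front of two fixed white bench readers, 150 mm high, whose fronts stand at about x = 0.49 m (y 0.17 to 0.47) and x = 0.45 m (y -0.19 to 0.11); the worktop before them down to x = 0.35 m is free but for the bystanders.
- cartridge_mid (a point): Centre of the white test cartridge's flat body 62 x 34 x 8 mm (x, y, z), 4 mm above its underside; about 20 g. A knob 14 mm wide at x -16 mm stands 15 mm above the underside; a dark flush window is at +x. The underside is 12 mm above the worktop in the caddy, 28 mm when seated in the pocket.
- cartridge_window (a point): Point on the cartridge's window end (cartridge x +20, 8 mm above its underside); in the pocket this end lies away from the pin.
- petri_dish: Petri dish, 91 mm across, 15 mm high, bystander; origin under its centre.
- marker_blue: Marker with a blue cap, 135 mm long (its y axis), 17 mm thick, bystander; origin under its centre.
- microtube: Small blue conical microtube, 39 mm long, 12 mm high, bystander; origin under its centre.
- timer: White lab timer 66 x 62 x 19 mm, bystander; origin under its centre.
Things that resemble listed ones, but are neither listed nor needed, are in the scene too. Of the things shaped like the cartridge, the white one is meant.

How it is judged:
By the outcome, as a careful person would: the job done as asked, in the order asked, and still so for the second after the job is handed in, with the robot touching nothing.
It also fails if it takes over 69 s, if anything falls off the work surface, if the arm or the gripper's body presses on something with over 40 N, if the wrist force passes 120 N, or if a joint passes its speed limit or range.

## Working session

There is one attempt and no reset: what is moved stays moved. The work goes in short steps, each a Python script; the robot and the scene stay as the last script left them, time stands still between calls to the robot, and variables do not carry over. Pictures are saved under pics/ and viewed, and the job is handed in when it is done.

```bash
ls; mkdir -p pics; python3 - <<'E'
from station import *
import cv2,numpy as np
np.set_printoptions(precision=4,suppress=True)
for n in ("side","top","wrist"):
    im=read_camera(n); cv2.imwrite(f"pics/{n}0.png",im[:,:,::-1]); i=camera_info(n)
    for k,v in i.items(): print(n,k,np.array(v) if not isinstance(v,str) else v)
print(get_time(),get_ee_rot())
E
```

```text
pics
side intrinsics [[535.4901   0.     277.6604]
 [  0.     535.4901 212.7198]
 [  0.       0.       1.    ]]
side T [[-0.9952 -0.066   0.0717  0.6155]
 [ 0.097  -0.7413  0.6641  1.1066]
 [ 0.0093  0.6679  0.7442  1.2628]
 [ 0.      0.      0.      1.    ]]
top intrinsics [[425.2644   0.     277.9892]
 [  0.     425.2644 205.0533]
 [  0.       0.       1.    ]]
top T [[-0.0002  0.9731 -0.2306  0.2205]
 [-1.     -0.0019 -0.007   0.0692]
 [-0.0073  0.2306  0.973   1.3367]
 [ 0.      0.      0.      1.    ]]
wrist intrinsics [[302.4348   0.     282.8728]
 [  0.     302.4348 206.7643]
 [  0.       0.       1.    ]]
wrist tool_from_camera [[ 1.      0.0009 -0.0004 -0.0004]
 [ 0.0008 -0.9673 -0.2537 -0.0689]
 [-0.0006  0.2537 -0.9673 -0.1628]
 [ 0.      0.      0.      1.    ]]
0.15 [-0.0004  0.7927 -0.6096 -0.0005]
```

View pics/top0.png

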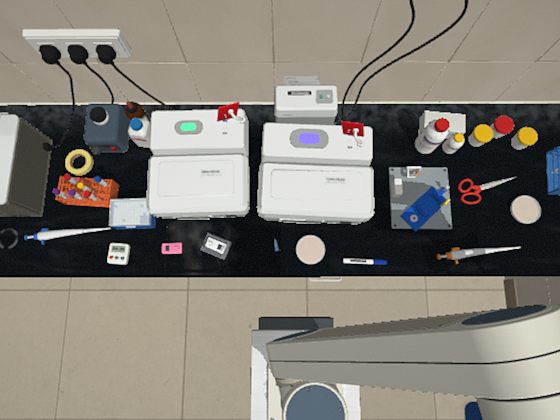

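View pics/side0.png

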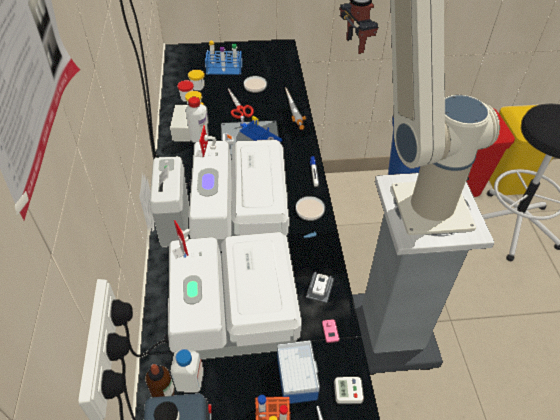

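View pics/wrist0.png

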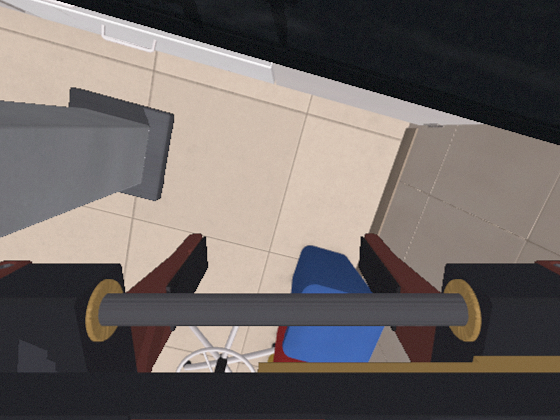

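Top view: the caddy with a white cartridge is at (216,244), the pink look-alike lies at (172,248), and the timer is at (119,253). The station with the blue tray is at (420,198). Next I'll enlarge the candidates.

```bash
cat > h.py <<'E'
from station import *
import cv2,numpy as np
from scipy.spatial.transform import Rotation as R
np.set_printoptions(precision=4,suppress=True)
def pix2world(name,u,v,z,T=None):
    i=camera_info(name);K=np.array(i["intrinsics"]); T=np.array(i["T"]) if T is None else T
    d=T[:3,:3]@np.array([(u-K[0,2])/K[0,0],-(v-K[1,2])/K[1,1],-1]);o=T[:3,3]
    return o+d*(z-o[2])/d[2]
def proj(name,P,T=None):
    i=camera_info(name);K=np.array(i["intrinsics"]); T=np.array(i["T"]) if T is None else T
    p=(np.atleast_2d(P)-T[:3,3])@T[:3,:3]
    return np.c_[K[0,2]+K[0,0]*p[:,0]/-p[:,2],K[1,2]-K[1,1]*p[:,1]/-p[:,2]]
def wristT():
    p=np.array(get_tcp_pos());q=get_ee_rot();M=np.eye(4);M[:3,:3]=R.from_quat([q[1],q[2],q[3],q[0]]).as_matrix();M[:3,3]=p
    return M@np.array(camera_info("wrist")["tool_from_camera"])
def down(a):
    """tool pointing down, jaw axis (tool x) at world angle a"""
    x=np.array([np.cos(a),np.sin(a),0]);z=np.array([0,0,-1.]);y=np.cross(z,x)
    q=R.from_matrix(np.c_[x,y,z]).as_quat();return [q[3],q[0],q[1],q[2]]
E
python3 - <<'E'
from h import *
im=cv2.imread("pics/top0.png")
a=cv2.resize(im[225:270,140:240],None,fx=8,fy=8,interpolation=cv2.INTER_CUBIC)
b=cv2.resize(im[155:235,380:465],None,fx=7,fy=7,interpolation=cv2.INTER_CUBIC)
cv2.imwrite("pics/c1.png",a);cv2.imwrite("pics/c2.png",b)
for n,u,v,z in [("cart",214,243,.02),("pink",172,248,.01),("st",420,198,.01),("timer",119,253,.02),("petri",310,249,.015),("marker",365,261,.01),("tube",277,244,.01),("petri2",525,209,.01)]:
    print(n,pix2world("top",u,v,z))
E
```

```text
cart [0.4113 0.2784 0.02  ]
pink [0.3971 0.4114 0.01  ]
st [ 0.5573 -0.3771  0.01  ]
timer [0.3803 0.5729 0.02  ]
petri [ 0.3928 -0.0209  0.015 ]
marker [ 0.3559 -0.1913  0.01  ]
tube [0.4093 0.082  0.01  ]
petri2 [ 0.5205 -0.708   0.01  ]
```

View pics/c1.png

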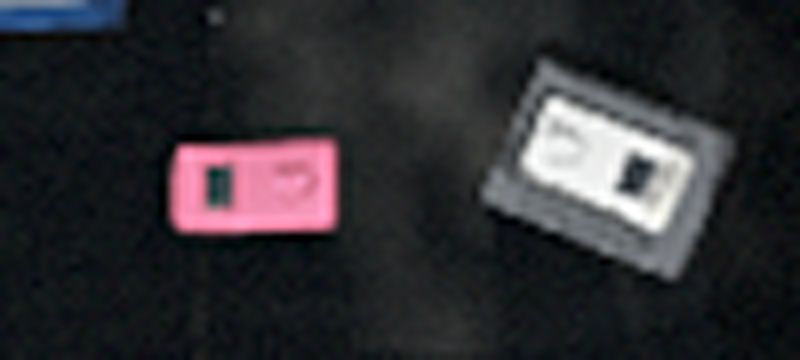

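View pics/c2.png

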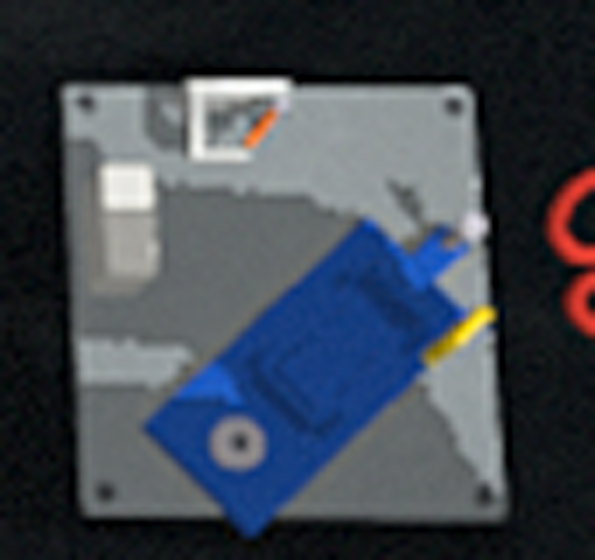

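The white cartridge sits in the grey caddy, window to the lower right at about (219,247); the pink one lies bare on the worktop and isn't meant. The tray pin is at about (414,218) and the lug at (445,203). I'll take a closer wrist view of the station.

```bash
python3 - <<'E'
from h import *
move_pose([0.52,-0.36,0.26],down(0.77))
T=wristT();im=read_camera("wrist");np.save("Tst.npy",T);cv2.imwrite("pics/wst.png",im[:,:,::-1])
print(get_time(),get_tcp_pos(),get_joint_pos())
E
```

```text
1.8 [ 0.5194 -0.3607  0.2599] [-0.6257  0.3961  1.5799 -0.0002  1.1658 -1.3939]
```

View pics/wst.png

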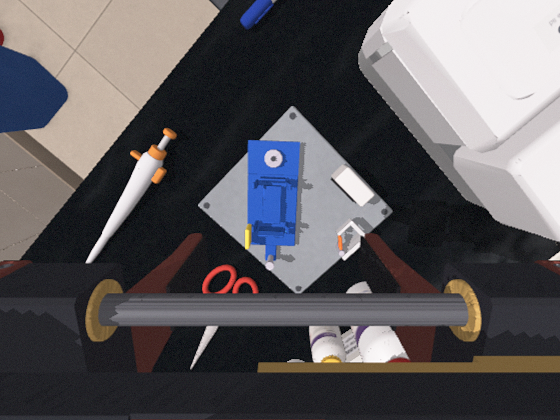

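The wrist view shows the whole station: pin cap at about (273,158), post at (270,265), lug at (248,237), and the gate, shut, at about (341,243). I'll enlarge it to mark points.

```bash
python3 - <<'E'
from h import *
im=cv2.imread("pics/wst.png")
a=cv2.resize(im[100:300,190:400],None,fx=3.8,fy=3,interpolation=cv2.INTER_CUBIC) if 0 else cv2.resize(im[100:300,190:400],None,fx=3,fy=3,interpolation=cv2.INTER_CUBIC)
cv2.imwrite("pics/wstc.png",a)
E
```

```text
(no output)
```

View pics/wstc.png

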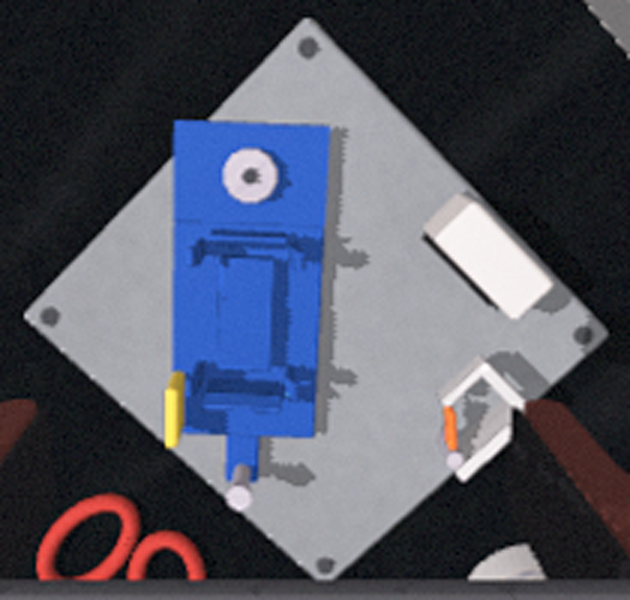

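```bash
cat > fit.py <<'E'
from h import *
from scipy.optimize import least_squares
T=np.load("Tst.npy")
st=[((-30,66,8),(308,18)),((175,66,8),(608,332)),((175,-125,8),(325,581)),((-30,-125,8),(25,316)),((0,0,25.5),(250,176)),((155,-24.5,40),(456,460))]
tr=[((142,0,39),(238,497)),((124,34,10),(314,437)),((-22,34,10),(330,125)),((-22,-34,10),(175,121)),((106,-31,37),(175,410))]
def w(p,P,tray):
    P=np.array(P)/1000.
    if tray:
        c,s=np.cos(p[3]),np.sin(p[3]);P=np.array([c*P[0]-s*P[1],s*P[0]+c*P[1],P[2]+.008])
    c,s=np.cos(p[2]),np.sin(p[2])
    return np.array([p[0]+c*P[0]-s*P[1],p[1]+s*P[0]+c*P[1],P[2]])
def res(p):
    r=[]
    for t,L in ((0,st),(1,tr)):
        for P,c in L: r.append(proj("wrist",w(p,P,t),T)[0]-(np.array(c)/3+[190,100]-[1/3,1/3]))
    return np.array(r).ravel()
if __name__=="__main__":
    s=least_squares(res,[.48,-.37,0,-.7],loss='soft_l1')
    print(s.x);print(res(s.x).reshape(-1,2)); np.save("st.npy",s.x)
    for n,P in (("pocket",(62,0,20)),("lug",(106,-34,24)),("post",(142,0,22))): print(n,w(s.x,P,1))
    print("top",proj("top",[w(s.x,(0,0,25.5),0),w(s.x,(142,0,39),1),w(s.x,(106,-31,37),1)]))
    print("side",proj("side",[w(s.x,(142,0,39),1)]))
E
python3 fit.py
```

```text
[ 0.4891 -0.3474 -0.0133 -0.8279]
[[ 0.0815 -1.6625]
 [ 1.5384  0.4753]
 [ 0.1976  2.4503]
 [-1.3139 -0.0483]
 [ 0.1061 -0.3212]
 [-0.0363 -0.4176]
 [ 0.4939 -0.1142]
 [ 0.0758  0.2355]
 [ 0.0708  0.1787]
 [-0.2161 -0.5092]
 [-1.0358  2.5817]]
pocket [ 0.5304 -0.3936  0.028 ]
lug [ 0.5344 -0.4491  0.032 ]
post [ 0.5838 -0.4532  0.03  ]
top [[413.7482 217.8586]
 [447.3946 186.8757]
 [446.5563 201.6044]]
side [[241.5393 117.2349]]
```

```bash
python3 - <<'E'
from h import *
move_pose([0.40,0.275,0.24],down(1.134))
T=wristT();im=read_camera("wrist");np.save("Tca.npy",T);cv2.imwrite("pics/wca.png",im[:,:,::-1])
print(get_time(),get_tcp_pos(),get_joint_pos())
cv2.imwrite("pics/wcac.png",cv2.resize(im[100:300,180:380,::-1],None,fx=3,fy=3,interpolation=cv2.INTER_CUBIC))
E
```

```text
4.1583 [0.4005 0.2746 0.24  ] [ 0.5765  0.1946  1.9147 -0.0001  1.0322 -0.5564]
```

View pics/wca.png

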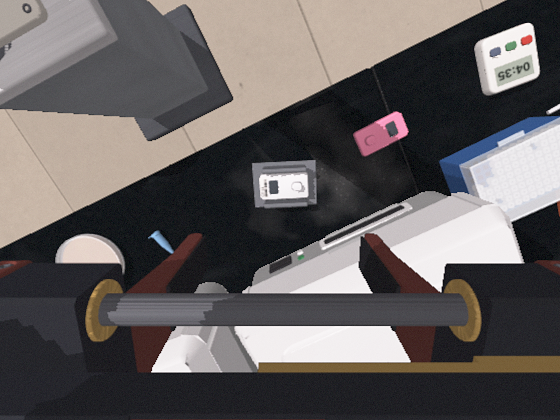

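View pics/wcac.png

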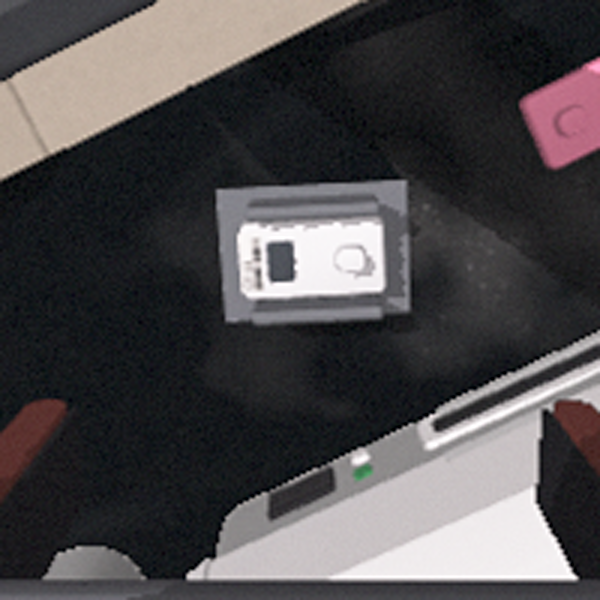

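```bash
cat > fitc.py <<'E'
from h import *
from scipy.optimize import least_squares
T=np.load("Tca.npy")
ca=[((42,-30,4),(216,190)),((-42,-30,4),(407,180)),((-42,30,4),(411,312)),((42,30,4),(225,322))]
ct=[((31,-17,20),(239,221)),((-31,-17,20),(383,218)),((-31,17,20),(386,292)),((31,17,20),(240,299))]
def run(L):
    def res(p):
        r=[]
        for P,c in L:
            P=np.array(P)/1000;cc,s=np.cos(p[2]),np.sin(p[2])
            r.append(proj("wrist",[p[0]+cc*P[0]-s*P[1],p[1]+s*P[0]+cc*P[1],P[2]],T)[0]-(np.array(c)/3+[180,100]-1/3))
        return np.array(r).ravel()
    s=least_squares(res,[.41,.28,-2.0]);print(s.x,np.degrees(s.x[2]));print(res(s.x).reshape(-1,2));return s.x
run(ca);run(ct)
E
python3 fitc.py
python3 - <<'E'
from h import *
for u,v in ((216,500),(600,335)): print(pix2world("wrist",u/3+180,v/3+100,.15,np.load("Tca.npy")))
E
```

```text
[ 0.405   0.2751 -1.957 ] -112.12623093341368
[[-0.1938 -0.0768]
 [ 0.0807 -0.1151]
 [-0.1587  0.2041]
 [ 0.2764 -0.001 ]]
[ 0.4041  0.2742 -1.9766] -113.24926750256478
[[-0.46   -0.0414]
 [ 0.2805 -0.6349]
 [-0.4104  0.7553]
 [ 0.5941 -0.0529]]
[0.4371 0.2264 0.15  ]
[0.4377 0.3504 0.15  ]
```

```bash
python3 - <<'E'
from h import *
a=-1.96+np.pi
move_pose([0.4048,0.2748,0.09],down(a))
print(get_time(),get_tcp_pos(),get_ft_force())
hit=movel([0.4048,0.2748,0.0075],v=0.06,until_force=5)
print(hit,get_time(),get_tcp_pos(),get_ft_force())
T=wristT();im=read_camera("wrist");cv2.imwrite("pics/g1.png",im[:,:,::-1])
im=read_camera("side");cv2.imwrite("pics/g1s.png",cv2.resize(im[240:330,270:390,::-1],None,fx=5,fy=5))
E
```

```text
4.8083 [0.4055 0.2749 0.0904] [-0.1866  0.8617 -0.6164]
False 6.3333 [0.405  0.2749 0.0078] [0.0626 0.5354 0.2708]
```

View pics/g1.png

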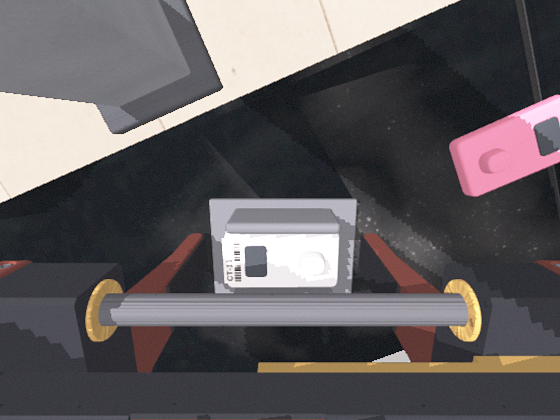

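View pics/g1s.png

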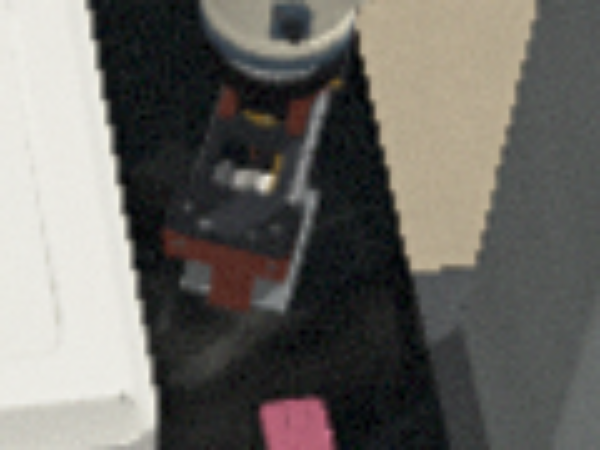

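The fingers stand beyond both ends, with the cartridge at (222–340, 260) between them. Closing.

```bash
python3 - <<'E'
from h import *
command_gripper(0.6)
print(get_grip_width()*88,get_time(),get_ft_force())
movel([0.4045,0.2748,0.05],v=0.08)
T=wristT();im=read_camera("wrist");cv2.imwrite("pics/g2.png",im[:,:,::-1])
print(get_grip_width()*88,get_time(),get_ft_force(),get_tcp_pos())
E
```

```text
61.83263017575528 6.9583 [ 0.8632 -0.5177  0.7417]
61.65895487685218 7.6917 [-1.1679 -0.4333  0.3196] [0.4043 0.2747 0.0498]
```

View pics/g2.png

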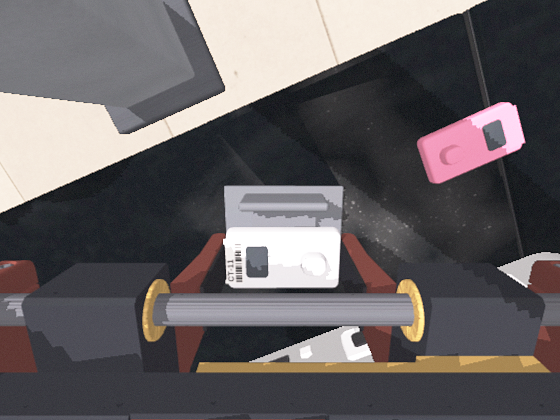

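The cartridge is held by both ends (jaws at 61.7 mm) and clear of the caddy. Next I carry it high over the readers to the free worktop in front of the station.

```bash
python3 - <<'E'
from h import *
a=-1.96+np.pi
movel([0.4045,0.2748,0.25],v=0.25)
move_pose([0.388,-0.31,0.25],down(a))
print(get_time(),get_grip_width()*88)
movel([0.388,-0.31,0.04],v=0.2)
wait(0.2)
print(get_ft_force())
hit=movel([0.388,-0.31,-0.005],v=0.03,until_force=3)
print(hit,get_tcp_pos(),get_ft_force(),get_grip_width()*88,get_time())
T=wristT();im=read_camera("wrist");cv2.imwrite("pics/p1.png",im[:,:,::-1])
E
```

```text
10.7417 61.8859099329542
[-1.4016 -0.414   0.2281]
True [ 0.3879 -0.3099  0.0004] [-0.4192  0.2812  6.7111] 61.461504828939944 13.3333
```

View pics/p1.png

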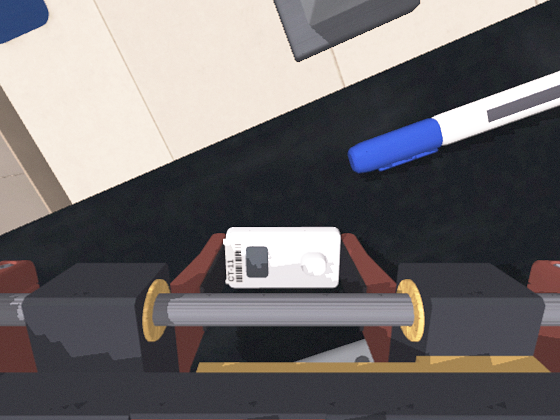

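The fingertips touch the worktop, with the cartridge between them about 4 mm up. I'll release it and look again from above.

```bash
python3 - <<'E'
from h import *
movel([0.388,-0.31,0.0015],v=0.03)
command_gripper(1.0)
movel([0.388,-0.31,0.11],v=0.25)
move_pose([0.388,-0.31,0.13],down(-1.96+np.pi/2))
wait(0.1)
T=wristT();im=read_camera("wrist");np.save("Tp.npy",T);cv2.imwrite("pics/p2.png",im[:,:,::-1])
print(get_time(),get_tcp_pos(),get_joint_pos())
E
```

```text
16.375 [ 0.3879 -0.3099  0.1297] [-0.6981  0.3766  1.9763  0.      0.7893 -0.3094]
```

View pics/p2.png

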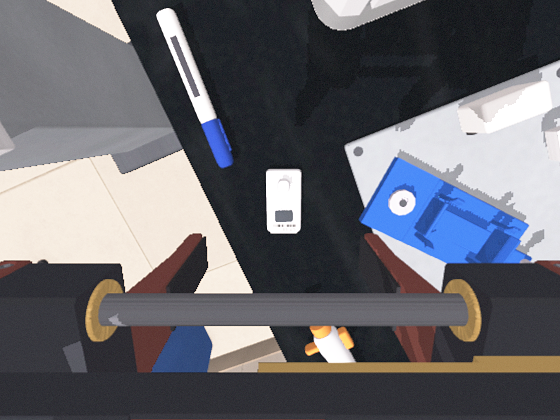

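The cartridge lies flat at (283,202), window end down in the image; marker and pipette are untouched. I fit its pose and take it by the long sides.

```bash
cat > fit2.py <<'E'
from h import *
from scipy.optimize import least_squares
def fitcart(L,T,z,x0):
    def res(p):
        r=[]
        for P,c in L:
            P=np.array(P)/1000;cc,s=np.cos(p[2]),np.sin(p[2])
            r.append(proj("wrist",[p[0]+cc*P[0]-s*P[1],p[1]+s*P[0]+cc*P[1],z],T)[0]-np.array(c))
        return np.array(r).ravel()
    s=least_squares(res,x0);return s.x,res(s.x).reshape(-1,2)
E
python3 - <<'E'
from fit2 import *
im=cv2.imread("pics/p2.png");T=np.load("Tp.npy")
m=(im.min(2)>120).astype(np.uint8);m=m[160:245,250:320]
n,l,st,c=cv2.connectedComponentsWithStats(m);k=1+np.argmax(st[1:,4]);pts=np.argwhere(l==k)[:,::-1].astype(np.float32)
r=cv2.minAreaRect(pts);print(r,st[k])
L=[((-31,-17),(266,170)),((-31,17),(300,169.5)),((31,17),(300.5,233)),((31,-17),(267,233.5))]
x,rs=fitcart(L,T,.008,[.388,-.31,-1.96]);print(x);print(rs)
np.save("cart.npy",x)
E
```

```text
((33.5, 41.0), (64.0, 35.0), 90.0) [  16    9   36   65 2058]
[ 0.3875 -0.3108 -1.9476]
[[-1.0505  0.6088]
 [ 1.0227  0.6535]
 [ 0.3555 -0.6362]
 [-0.3267 -0.7241]]
```

```bash
python3 - <<'E'
from h import *
x=np.load("cart.npy");q=down(-1.955+np.pi/2)
movel([x[0],x[1],0.03],q,v=0.2)
hit=movel([x[0],x[1],0.0015],v=0.04,until_force=4)
print(hit,get_tcp_pos(),get_ft_force())
command_gripper(0.3)
print(get_grip_width()*88,get_tcp_pos(),get_time())
movel([x[0],x[1],0.12],v=0.2)
T=wristT();im=read_camera("wrist");np.save("Th.npy",T);cv2.imwrite("pics/h1.png",im[:,:,::-1])
print(get_grip_width()*88,get_time(),get_tcp_pos())
E
```

```text
False [ 0.3875 -0.3108  0.0015] [-0.2739  0.6451  0.7701]
33.54667667231429 [ 0.3875 -0.3108  0.0015] 18.7583
33.521832488111784 19.55 [ 0.3868 -0.3102  0.119 ]
```

View pics/h1.png

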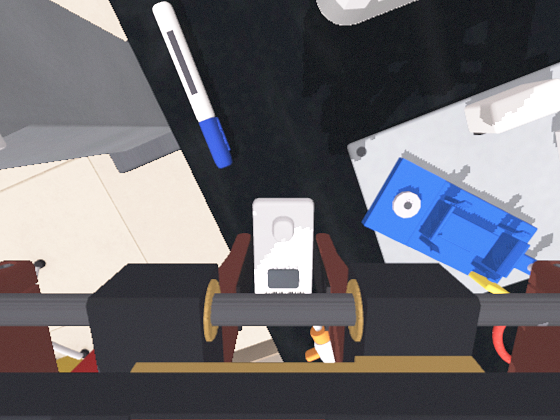

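```bash
python3 - <<'E'
from h import *
C=np.array(camera_info("wrist")["tool_from_camera"])
for px in ((283,198.5),(252.5,245),(314.5,245)): print(pix2world("wrist",*px,-0.0065,C))
p=np.load("st.npy");psi=p[2]+p[3];c,s=np.cos(psi),np.sin(psi)
pk=p[:2]+np.array([c,s])*.062;q=down(psi+np.pi/2)
move_pose([pk[0],pk[1],0.15],q)
movel([pk[0],pk[1],0.085],v=0.15)
wait(.2)
T=wristT();im=read_camera("wrist");np.save("Tv.npy",T);cv2.imwrite("pics/v1.png",im[:,:,::-1])
print(pk,psi,get_time(),get_tcp_pos(),get_joint_pos())
E
```

```text
[-0.0004 -0.0328 -0.0065]
[-0.0172 -0.0065 -0.0065]
[ 0.017  -0.0064 -0.0065]
[ 0.5304 -0.3936] -0.841192781454892 21.3833 [ 0.531  -0.394   0.0862] [-0.6564  0.6393  1.6217 -0.      0.8787 -1.386 ]
```

View pics/v1.png

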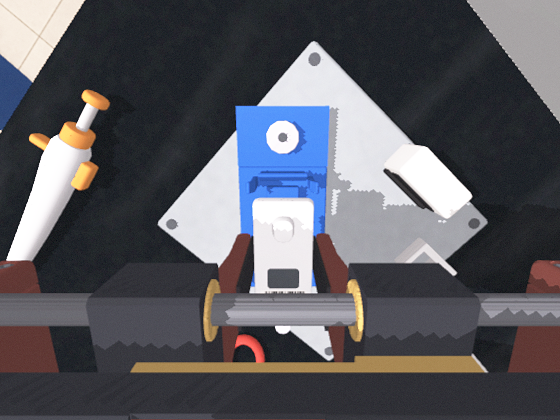

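```bash
python3 - <<'E'
from h import *
from fit import w
T=np.load("Tv.npy");p=np.load("st.npy")
im=cv2.imread("pics/v1.png");cv2.imwrite("pics/v1c.png",cv2.resize(im[90:310,220:345],None,fx=4.5,fy=2.7*1,interpolation=cv2.INTER_CUBIC) if 0 else cv2.resize(im[95:305,215:350],None,fx=2.85,fy=2.85,interpolation=cv2.INTER_CUBIC))
print(proj("wrist",[w(p,P,1) for P in ((0,0,17.5),(-22,-34,10),(-22,34,10),(62-33-4,15,38),(62-33-4,-15,38))],T))
print(proj("wrist",[w(p,P,0) for P in ((-30,66,8),(-30,-125,8),(175,66,8))],T))
E
```

```text
[[282.686  136.777 ]
 [235.783  105.3577]
 [329.501  105.278 ]
 [304.9227 175.7203]
 [260.5578 175.7674]]
[[313.9916  37.4088]
 [155.3754 224.1303]
 [490.267  221.4343]]
```

View pics/v1c.png

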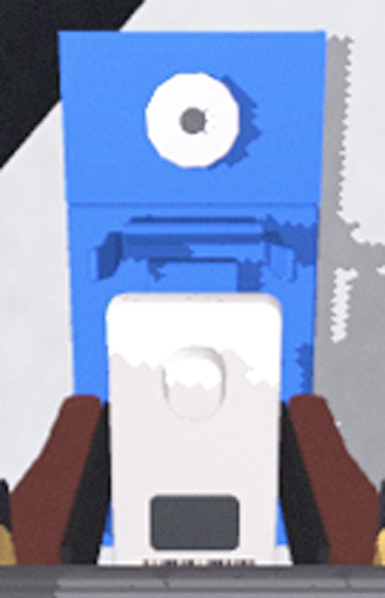

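The tray model matches this view within about 1 px. I correct by 1.2 mm along the tray for the offset in the hand, then lower with a force guard.

```bash
python3 - <<'E'
from h import *
p=np.load("st.npy");psi=p[2]+p[3];c,s=np.cos(psi),np.sin(psi)
t=p[:2]+np.array([c,s])*.0632;q=down(psi+np.pi/2)
movel([t[0],t[1],0.052],q,v=0.1)
f0=get_ft_force()
hit=movel([t[0],t[1],0.0297],q,v=0.03,until_force=5)
print(hit,get_tcp_pos(),t,f0,get_ft_force(),get_ft_torque(),get_grip_width()*88,get_time())
T=wristT();im=read_camera("wrist");np.save("Ti.npy",T);cv2.imwrite("pics/i1.png",im[:,:,::-1])
E
```

```text
True [ 0.5309 -0.3942  0.0295] [ 0.5312 -0.3945] [ 0.7027 -0.8776 -0.3001] [0.6328 1.1219 4.2369] [-0.0029 -0.0085  0.0192] 33.726868842837895 22.6
```

View pics/i1.png

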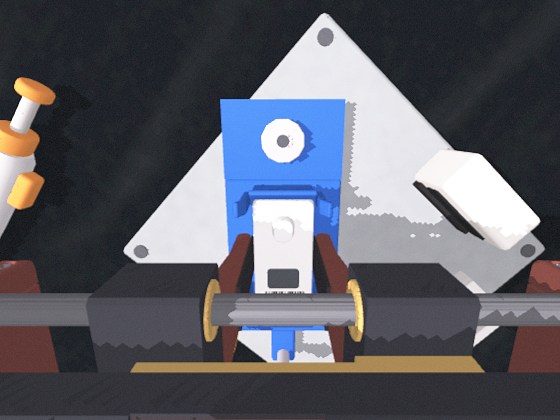

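It bottomed out at TCP z = 0.0295 m, which is the expected seated height, with a 4 N contact. Release and look.

```bash
python3 - <<'E'
from h import *
p=np.load("st.npy");psi=p[2]+p[3];c,s=np.cos(psi),np.sin(psi)
command_gripper(0.62)
x=get_tcp_pos()
movel([x[0],x[1],0.10],v=0.15)
b=x[:2]-np.array([c,s])*.03
move_pose([b[0],b[1],0.20],down(psi+np.pi/2)); command_gripper(0.0); wait(.1)
T=wristT();im=read_camera("wrist");np.save("Tj.npy",T);cv2.imwrite("pics/j1.png",im[:,:,::-1])
cv2.imwrite("pics/j1c.png",cv2.resize(im[90:300,190:400,::-1],None,fx=2.8,fy=2.8,interpolation=cv2.INTER_CUBIC))
print(get_time(),get_tcp_pos())
E
```

```text
25.3917 [ 0.5103 -0.3714  0.2   ]
```

View pics/j1c.png

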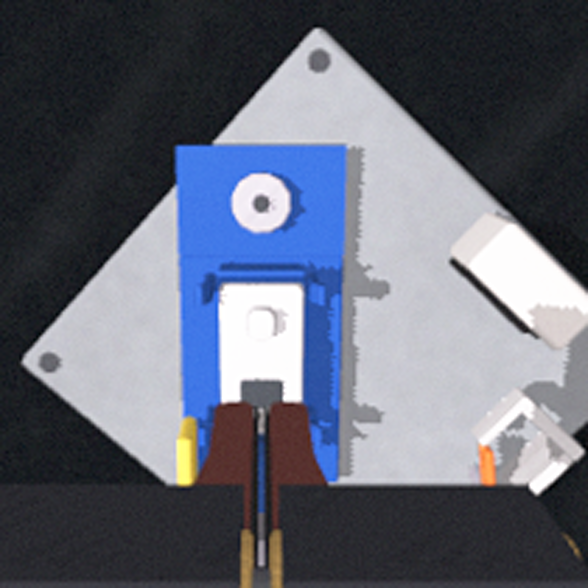

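The cartridge lies flat inside the pocket, window (dark, at (262,390) in the crop) away from the pin. Next: go behind the lug with shut fingers and push along the arc.

```bash
cat > push.py <<'E'
from h import *
p=np.load("st.npy")
def pose(th,y,z,x=.106):
    A=p[2]+th;c,s=np.cos(A),np.sin(A)
    return [p[0]+c*x-s*y,p[1]+s*x+c*y,z],down(A+np.pi/2)
def theta(off=.0475):
    # tool position as equivalent tray angle
    t=np.array(get_tcp_pos())[:2]-p[:2]
    return np.arctan2(t[1],t[0])-p[2]-np.arctan2(-off,.106)
E
python3 - <<'E'
from push import *
print(pix2world("top",459,193,.01),pix2world("top",437,130,.1),pix2world("top",424,150,.05))
P,q=pose(p[3],-.066,.08);print(P)
move_pose(P,q)
P,q=pose(p[3],-.066,.024)
print(movel(P,q,v=.08,until_force=5),get_tcp_pos(),get_ft_force(),get_time())
f0=np.array(get_ft_force())
P,q=pose(p[3],-.044,.024)
print(movel(P,q,v=.03,until_force=1.5),get_tcp_pos(),np.array(get_ft_force())-f0,get_time())
R_=np.array(get_tcp_pos())[:2]-p[:2];A=p[2]+p[3];print("tray xy of tcp",np.cos(A)*R_[0]+np.sin(A)*R_[1],-np.sin(A)*R_[0]+np.cos(A)*R_[1])
np.save("f0.npy",f0)
im=read_camera("wrist");cv2.imwrite("pics/k1.png",im[:,:,::-1])
E
```

```text
[ 0.5736 -0.5036  0.01  ] [ 0.7525 -0.4164  0.1   ] [ 0.7055 -0.3886  0.05  ]
[np.float64(0.5105610937806568), np.float64(-0.4704039993141066), 0.08]
False [ 0.5107 -0.4706  0.0241] [ 0.2303 -0.6538 -0.6625] 26.9083
False [ 0.5269 -0.4557  0.024 ] [-0.0199  0.3351  1.1531] 27.7917
tray xy of tcp 0.105934059148522 -0.04401614143037429
```

View pics/k1.png

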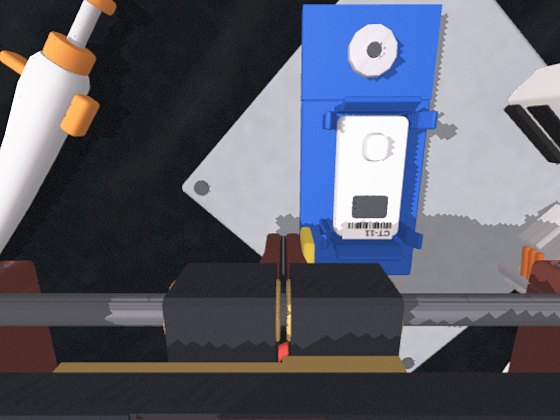

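The fingers are beside the yellow lug at (307,245), and the cartridge is seated. Pushing along the arc now.

```bash
python3 - <<'E'
from push import *
f0=np.load("f0.npy")
for th in (-.68,-.54,-.40,-.28):
    P,q=pose(th,-.044,.024)
    h=movel(P,q,v=.06,until_force=8)
    f=np.array(get_ft_force())-f0
    print(th,h,np.round(f,2),get_time(),theta(.044))
    if h: break
im=read_camera("wrist");cv2.imwrite("pics/k2.png",im[:,:,::-1])
E
```

```text
-0.68 False [-0.18  1.35  0.59] 28.275 -0.6811191116861783
-0.54 False [-0.72  1.2   1.16] 28.6917 -0.5422088712258348
-0.4 False [-0.35  0.84  0.46] 29.1083 -0.4024074391733506
-0.28 False [-0.93  0.45  0.03] 29.4917 -0.2821762862876837
```

View pics/k2.png

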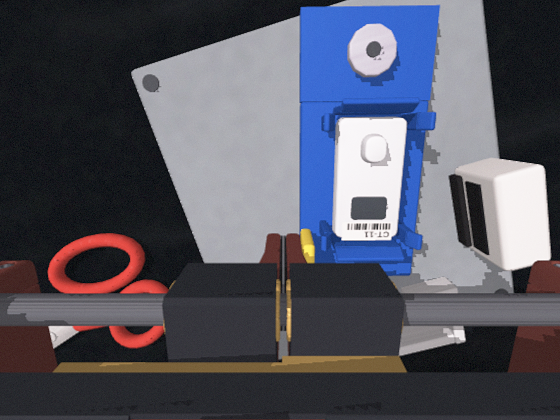

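The tray follows, with the cartridge staying put. Now the slow last part onto the stop.

```bash
python3 - <<'E'
from push import *
f0=np.load("f0.npy")
for th,v,lim in ((-.18,.04,8),(-.12,.02,14),(-.08,.02,14),(-.04,.02,14),(0.0,.015,14),(.04,.012,12),(.08,.012,12)):
    P,q=pose(th,-.044,.024)
    h=movel(P,q,v=v,until_force=lim)
    f=np.array(get_ft_force())-f0
    print(th,h,np.round(f,2),round(get_time(),2),theta(.044))
    if f[1]<-11: break
im=read_camera("wrist");cv2.imwrite("pics/k3.png",im[:,:,::-1])
E
```

```text
-0.18 False [0.09 1.07 1.42] 29.98 -0.18142122077000905
-0.12 False [-2.74 -4.29  0.28] 30.47 -0.13061484068459367
-0.08 False [-4.4  -3.31  0.49] 30.85 -0.09066116637406024
-0.04 False [-4.64 -3.17  2.04] 31.23 -0.046380092962292785
0.0 False [-0.71 -1.99  1.38] 31.69 0.0009894474577315515
0.04 True [-0.08 -1.92  0.26] 31.99 0.002086801315359099
0.08 True [ 0.4  -2.35  0.49] 32.38 0.0009628262560441581
```

View pics/k3.png

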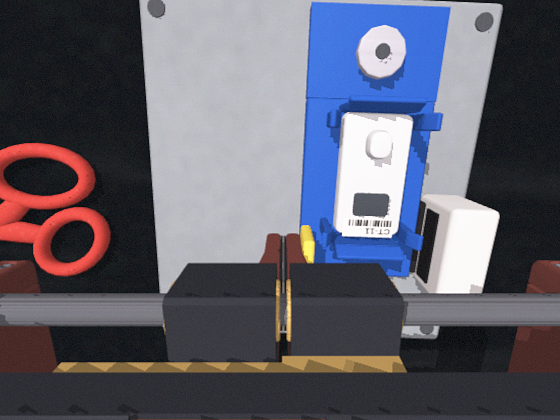

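A 12 N rise stopped it twice at about 0 rad, so the tray is at the stop. Back off and look at the latch.

```bash
python3 - <<'E'
from push import *
P,q=pose(0,-.065,.024);movel(P,q,v=.06)
P,q=pose(0,-.065,.12);movel(P,q,v=.15)
P,q=pose(0,0.0,.20,x=.05);move_pose(P,q);wait(.2)
T=wristT();np.save("Tl.npy",T);im=read_camera("wrist");cv2.imwrite("pics/l1.png",im[:,:,::-1])
cv2.imwrite("pics/l1c.png",cv2.resize(im[60:300,170:400,::-1],None,fx=2.5,fy=2.5,interpolation=cv2.INTER_CUBIC))
print(get_time())
E
```

```text
34.5083
```

View pics/l1c.png

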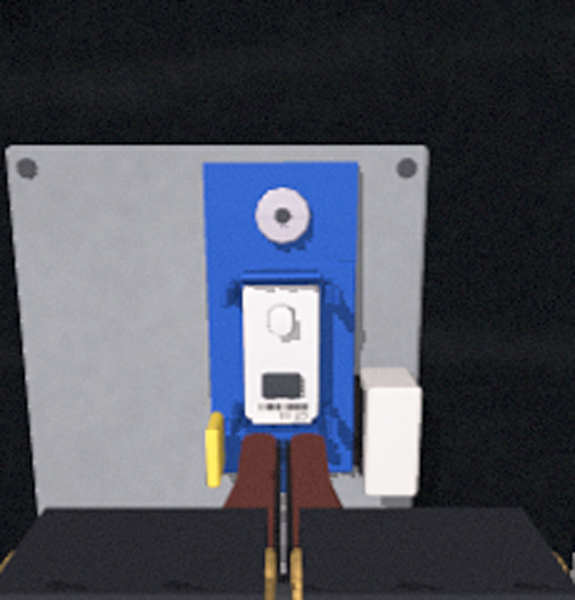

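The cartridge is in its pocket; the gripper hides the latch. Moving further out to see it.

```bash
python3 - <<'E'
from push import *
P,q=pose(0,0.0,.20,x=.17);move_pose(P,q);wait(.1)
T=wristT();np.save("Tl.npy",T);im=read_camera("wrist");cv2.imwrite("pics/l2.png",im[:,:,::-1])
cv2.imwrite("pics/l2c.png",cv2.resize(im[60:300,170:400,::-1],None,fx=2.5,fy=2.5,interpolation=cv2.INTER_CUBIC))
im=read_camera("top");cv2.imwrite("pics/l2t.png",cv2.resize(im[155:235,380:465,::-1],None,fx=7,fy=7,interpolation=cv2.INTER_CUBIC))
print(get_time(),proj("wrist",pose(0,0,.047,.142)[0],T))
E
```

```text
35.2583 [[282.7407 169.5891]]
```

View pics/l2c.png

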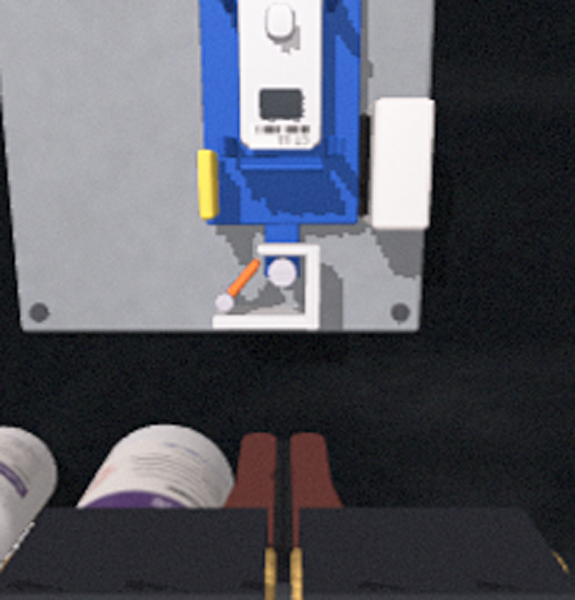

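The post head sits at (283,169), within 1 px of the predicted seat. The orange gate runs from the hinge pillar to the hook arm behind it, at the same angle as when it was shut at the start. One last check of the bystanders, then I hand in.

```bash
python3 - <<'E'
from push import *
im=read_camera("top")[:,:,::-1];a=cv2.imread("pics/top0.png");d=cv2.absdiff(im,a).max(2)
for n,u,v in (("timer",119,253),("pink",172,248),("tube",277,244),("petri",310,249),("marker",365,261),("caddy",216,244),("pipette",480,252)): print(n,d[v-20:v+20,u-25:u+25].mean(),(d[v-20:v+20,u-25:u+25]>50).sum())
cv2.imwrite("pics/end.png",im)
job_done();print(get_time())
E
```

```text
timer 14.7035 0
pink 12.603 0
tube 9.038 0
petri 57.644 612
marker 112.2965 1466
caddy 30.265 316
pipette 145.1235 1804
the job is handed in; nothing more can be done
the job is handed in; nothing more can be done
```

View pics/end.png

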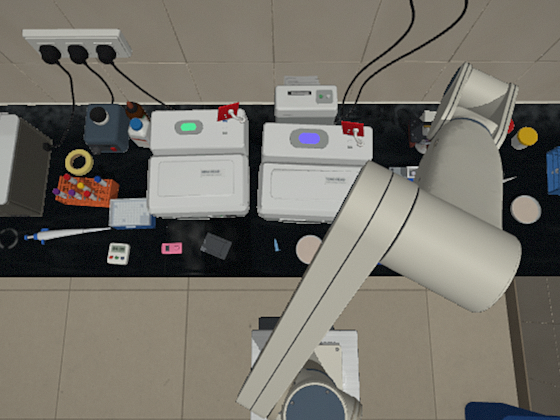

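The cartridge is in its pocket and the tray is latched behind the gate; I handed the job in at about 35 s of the 69 s allowed. There was no verdict to read.

- **Cartridge:** I took the white cartridge from the caddy by its ends and set it flat on clear worktop. The fingertips touched first there, so it dropped about 4 mm on release. I took it again by its long sides and lowered it into the pocket until it touched the floor at the expected seated height, window away from the pin, before letting go.
- **Tray:** I pushed the lug along its arc. The push passed the gate with about 5–6 N and stopped at the hard stop, where a 12 N rise ended it twice.
- **Latch check:** In the last wrist view the post was within 1 px of its seat position, the gate was back at its shut angle (about 3° difference, within what I can measure), and the cartridge still lay in the pocket. The robot was clear of everything.
- **Bystanders:** In the last top view the timer, microtube and pink look-alike had not changed. The arm hid the marker and part of the petri dish, so the image comparison there says nothing about them. The marker showed no sign of having moved in the wrist views while I worked next to it, and the dish was never approached below carrying height.

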